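# Hang a fresh tag plate to dry with an S-hook

### The arm

A 7-joint arm with a two-finger parallel gripper is mounted at the origin on a cart in front of the work surface, level with it; the furniture and walls round the work are solid. World frame = base frame: x ahead of the robot, y to its left, z up, the work surface at z = 0. Lengths are in mm, angles in rad, forces in N, time in s.
With the tool pointing down it reaches from about 425 to 800 mm from the base axis. Payload 8.3 kg.
Tool frame: the origin (TCP) lies at the very end of the fingers, on their centre line; the grasp point (between the pads) lies 19 mm behind it; z points along the fingers, y is the line along which they close (so a half turn about z gives the same grasp; the last joint's range is limited). The gripper opens to 85 mm and grips with 20 to 120 N. Pads are 22 mm wide; open, the fingers measure 114 mm over their backs; the gripper's body (76 mm by 85 mm) begins 54 mm behind the grasp point. The pads swing forward as they close: fully open they stand 13 mm farther back than shut.
Start: joints at [1.26, 0.383, 0.016, 1.37, -0.006, 1.388, -0.046], TCP at [153.334, -605.881, 231.279] pointing down, gripper open.
Joint ranges: [-2.95, 2.95], [-0.25, 2.06], [-1.52, 1.56], [0.18, 2.33], [-1.44, 4.58], [0.02, 2.06], [-3.01, 3.01]. Speed limits (rad/s): [2.39, 2.39, 3.01, 3.01, 3.14, 3.14, 3.14].

### API

Orientations are given as a rotation vector (axis times angle).
In Python, from plant import r, jaws, planner, cams, job_done, telemetry gives the robot as it stands. The module is installed in compiled form; this text tells all that it offers. Calls block until the motion is done:
- r.move_to(position, orientation): joint-space move of the TCP to a pose.
- r.move_straight(position, vel=150, frame=None, max_force=None): straight line of the TCP; frame=None keeps the orientation; vel is the mean speed in mm/s. With max_force (N) it stops when the force on the tool has changed by that much, and returns True; else False.
- r.move_joints(angles): joint-space move.
- jaws.gripper_to(opening, strength=None): finger opening in mm; strength is the grip in N (None keeps the last); returns when the fingers have stopped.
- r.sleep(seconds).
- planner.inverse_kinematics(position, orientation): joint angles nearest the present ones, or None.
- cams.capture(name): name is "scene" or "top" or "wrist"; returns a dict with "color" (480x640x3 uint8, blue, green, red), "fx", "fy", "cx", "cy" (pixels), "cam_to_world" (4x4, takes a point from camera to world coordinates). Camera axes: x right, y down, z forward; pixel columns grow to the right and rows downward; lengths in mm; the calibration is good to about 2 mm. A picture is of the moment at which its call begins. There is no depth.
A pose or a line that the arm cannot do raises r.MotionError and nothing moves.
- job_done(): hands the job in; it is judged then, once.
Readings, each from a call of its own:
- telemetry.current_t(): time.
- telemetry.current_joints(): joint angles.
- telemetry.current_qvel(): joint speeds.
- telemetry.current_joint_torque(): joint torques, N m.
- telemetry.current_tcp_pos(): TCP position.
- telemetry.current_tcp_rot(): TCP orientation.
- telemetry.current_force(): force on the tool from outside, world axes, zero at the start.
- telemetry.current_moment(): the same for the moment, N m.
- telemetry.current_width(): finger opening in mm.
- telemetry.current_gripper_force(): force on a finger pad.
Only numpy, scipy, OpenCV 4.12 (cv2) and the standard library are available. Lean on these libraries where they do the work, as an engineer would, in place of code of your own. Each camera call takes 0.05 s, during which the arm holds its last target. There are 200 camera calls.

### The job

The yellow tag plate in the clip stand has just been lacquered, so it must not be touched with the fingers. Take the free S-hook off the drying rail, feel its lower end up from below through the small hole in the plate's swivelling hanger tab without forcing it or prying the plate up in the clip, and draw the plate out of the sprung clip with the hook. Hang it by the hook on a clear part of the drying rail, gently and without dropping the plate, and leave the plate that already hangs there, the bottle and the tin alone.

Things in the scene. Friction and masses are not known exactly. Their poses are not given: they have to be found in the camera images.
- s_hook: Free S-hook hanging on the rail: 5 mm steel wire, red grip; 125 mm high. Origin mid spine, z up, S in its x-z plane, +x away from the robot. Bends of 12 mm radius (wire centre) about x 0, z +48 and -48 mm. Straight spine leans 14.5 deg: (-11.6,+45) to (11.6,-45) mm in x,z. Upper bend goes over to +x, ends at x +11, z +52; lower bend goes under to -x, ends pointing up (point s_hook_tip).
- s_hook_grip (a point): Middle of the S-hook's flat red grip (the hook's origin). The grip is 44 mm long along the slanting spine, 11 mm wide in the plane of the S and 9 mm thick across it (along the hook's y): pinch it across the thickness. A gripper that leans 35 to 45 deg towards the hook's -x side (the robot's side at the rail) stays clear of the bar and of the upper bend.
- s_hook_tip (a point): Centre of the flat cut end of the S-hook's lower end, the end that goes through the hole: at (-12, 0, -42) mm of the hook, wire 5 mm thick, straight for 6 mm below the end.
- s_hook_crook (a point): Inside bottom of the S-hook's lower bend, where the hung tab's hole rests: (0, 0, -57.5) mm of the hook.
- s_hook_crown (a point): Inside top of the S-hook's upper bend, which sits on the rail: (0, 0, +57.5) mm of the hook. To go over the bar the hook must be at least 11 mm above its hanging height.
- tag_plate: Freshly lacquered yellow tag plate, 80 x 34 x 4 mm, about 57 g, bare aluminium strip at its tail, hanger tab at its other end. Origin at the centre of its underside; x along its length from tail to tab, z up; it lies level about 120 mm above the bench. Held only by its tail, about 32 mm deep in the clip: drawn out along its +x it comes free after 25 to 32 mm, then drops and swings down on the hook.
- tag_plate_rivet (a point): Rivet on which the hanger tab swivels in the plate's plane, on the plate's top (plate coordinates 32, 0, 4 mm). Tab: bare aluminium, 3 mm thick (underside at plate z 4 mm), 28 mm wide; its hole, 7 mm in diameter, is centred 22 mm from the rivet, 9 mm from the tab's end. It may stand up to 0.5 rad to either side of the plate's +x; its angle is not reported; it turns stiffly (about 2 N at the hole).
- tag_plate_tail (a point): Middle of the plate's tail edge (plate coordinates -40, 0, 2 mm).
- clip_stand: Clip stand, fixed: round dark foot 92 mm across, thin post, aluminium clip head. Origin at the middle of the foot's underside, z up; the plate points along its +x. Lower jaw: top at z 120 mm, front edge at x +20 mm, low side cheeks that leave the plate 0.5 mm a side. Upper jaw: top at z 134 mm, its thumb lever rises to about 143 mm at the back.
- clip_mouth (a point): Middle of the clip's front edge, at the height of the plate's underside (stand coordinates 20, 0, 120 mm). The sprung upper jaw presses the plate's tail down with about 13 N: pushed up at the tab the plate pries up at 3 to 4 N, giving a few mm, and shifts a mm or two sideways; it takes roughly 4 to 7 N along its length to draw it out.
- drying_rail: Drying rail, fixed: steel bar 10 mm in diameter and 260 mm long on two posts with feet 120 mm long. Origin on the bench under the bar's middle; the bar runs along its y, its centre line 235 mm up. Its -x side faces the robot. A hook hangs with its origin 182.5 mm up, straight below the bar.
- rail_bar (a point): Middle of the rail's bar, on its centre line.
- hook_done: A second S-hook like the first, hanging on the right part of the rail (seen from the robot) with a finished plate on it; leave it alone.
- plate_done: The finished yellow plate that hangs on the second S-hook; leave it alone.
- oil_bottle: Cream plastic bottle with a red nozzle, 46 mm across, 150 mm high, standing on the bench; leave it alone. Origin at the centre of its underside.
- pin_tin: Small flat white tin with a blue lid, 66 x 94 x 30 mm; leave it alone. Origin at the centre of its underside.
Things that resemble listed ones, but are neither listed nor needed, are in the scene too. Leave any blue or pink look-alike of the s_hook alone.

How it is judged:
By the outcome, as a careful person would: the job done as asked, in the order asked, and still so for the second after the job is handed in, with the robot touching nothing.
It also fails if it takes over 72 s, if anything falls off the work surface, if the arm or the gripper's body presses on something with over 40 N, if the wrist force passes 120 N, or if a joint passes its speed limit or range.

## Working session

There is one attempt and no reset: what is moved stays moved. The work goes in short steps, each a Python script; the robot and the scene stay as the last script left them, time stands still between calls to the robot, and variables do not carry over. Pictures are saved under pics/ and viewed, at most 10 in all, crops included, and the job is handed in when it is done.

```bash
mkdir -p pics; ls; python3 - <<'E'
from plant import r,jaws,planner,cams,telemetry
import cv2,numpy as np
for n in ("scene","top"):
    c=cams.capture(n); cv2.imwrite(f"pics/{n}0.png",c["color"])
    print(n,c["fx"],c["fy"],c["cx"],c["cy"]); print(np.round(c["cam_to_world"],3).tolist())
print(telemetry.current_t(),telemetry.current_tcp_rot(),telemetry.current_width())
E
```

```text
pics
scene 553.922518991247 553.922518991247 322.27299301797734 244.89796408110672
[[0.918, -0.243, 0.313, 258.138], [-0.397, -0.543, 0.74, -550.2], [-0.01, -0.804, -0.595, 678.447], [0.0, 0.0, 0.0, 1.0]]
top 472.8250896168599 472.8250896168599 325.27052245167454 243.43279558659077
[[-0.026, -0.992, 0.121, 457.371], [-0.999, 0.028, 0.015, 100.728], [-0.019, -0.12, -0.993, 1027.673], [0.0, 0.0, 0.0, 1.0]]
0.1 [-3.11579671e+00 -3.88135375e-01  3.58778800e-04] 85.44359598482676
```

View pics/scene0.png

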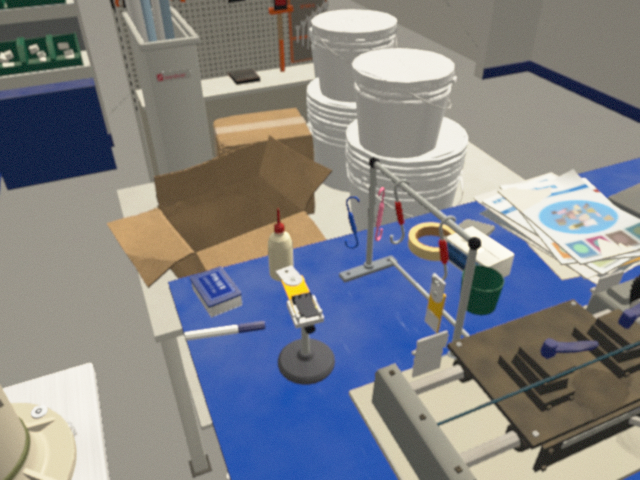

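View pics/top0.png

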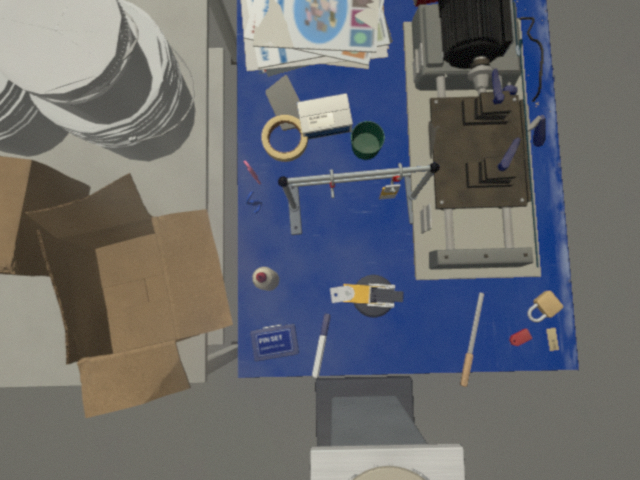

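The scene image shows the free red-grip hook near (399,210), blue and pink look-alikes at (352,222) and (379,213), and the clip with the yellow plate at (297,290). In the top view the rail's end balls are at (283,182) and (435,167), the free hook is near (333,182), and the plate is at (355,294) with its tab pointing left (+y).

```bash
cat > h.py <<'E'
from plant import r,jaws,planner,cams,telemetry,job_done
import cv2,numpy as np
from scipy.spatial.transform import Rotation as R
def ray(c,uv):
    T=np.array(c["cam_to_world"]); d=T[:3,:3]@[(uv[0]-c["cx"])/c["fx"],(uv[1]-c["cy"])/c["fy"],1]
    return T[:3,3],d/np.linalg.norm(d)
def onz(c,uv,z):
    o,d=ray(c,uv); return o+d*(z-o[2])/d[2]
def tri(c1,a,c2,b):
    o1,d1=ray(c1,a); o2,d2=ray(c2,b)
    s=np.linalg.lstsq(np.c_[d1,-d2],o2-o1,rcond=None)[0]
    p,q=o1+s[0]*d1,o2+s[1]*d2
    return (p+q)/2,np.linalg.norm(p-q)
def proj(c,p):
    T=np.array(c["cam_to_world"]); q=T[:3,:3].T@(np.array(p)-T[:3,3])
    return np.array([c["fx"]*q[0]/q[2]+c["cx"],c["fy"]*q[1]/q[2]+c["cy"]])
def blobs(im,lo,hi,amin=15):
    m=cv2.inRange(cv2.cvtColor(im,cv2.COLOR_BGR2HSV),lo,hi)
    n,_,st,ce=cv2.connectedComponentsWithStats(m)
    return [(ce[i].round(1).tolist(),st[i].tolist()) for i in range(1,n) if st[i][4]>=amin]
def hookrot(yaw,lean=40,flip=False):
    """tool orientation for a hook whose +x has this yaw; gripper leans to hook -x"""
    l=np.radians(lean); z=np.array([np.sin(l),0,-np.cos(l)]); y=np.array([0,1.,0])*(-1 if flip else 1)
    return R.from_euler('z',yaw)*R.from_matrix(np.c_[np.cross(y,z),y,z])
E
python3 - <<'E'
from h import *
s=cams.capture("scene");t=cams.capture("top")
print("balls",tri(s,(373,161),t,(283,182)),tri(s,(475,242),t,(435,167)))
for n,c in(("s",s),("t",t)):
    im=c["color"]
    print(n,"red",[b for b in blobs(im,(0,150,90),(8,255,255))+blobs(im,(172,150,90),(180,255,255))])
    print(n,"yel",blobs(im,(18,140,120),(32,255,255)))
print("foot",onz(s,(306,360),5),onz(t,(375,296),5))
def crop(c,x,y,w,h,k): return cv2.resize(c["color"][y:y+h,x:x+w],None,fx=k,fy=k,interpolation=cv2.INTER_CUBIC)
A=crop(s,265,250,80,100,5);B=crop(t,320,270,80,50,5);C=crop(s,340,150,80,100,5)
o=np.zeros((600,800,3),np.uint8); o[:500,:400]=A;o[:500,400:]=C
cv2.imwrite("pics/c1.png",o[:500])
o=np.zeros((600,800,3),np.uint8); o[:300,:480]=crop(t,320,270,80,50,6);o[300:,:800]=crop(t,240,150,200,75,4)
cv2.imwrite("pics/c2.png",o)
E
```

```text
balls (array([662.22526808, 182.49246454, 236.36221497]), np.float64(1.1436676886488577)) (array([680.3129962 , -78.47040314, 236.48192072]), np.float64(0.725737302734767))
s red [([280.3, 1.4], [276, 0, 9, 4, 27]), ([398.9, 211.6], [396, 202, 7, 22, 88]), ([278.7, 223.2], [275, 209, 9, 24, 109]), ([443.2, 251.2], [440, 240, 8, 23, 114])]
s yel [([295.7, 289.4], [282, 279, 27, 21, 252]), ([436.4, 306.3], [429, 294, 17, 25, 185])]
t red []
t yel [([360.2, 293.6], [350, 285, 19, 18, 258])]
foot [466.51817608  14.60303476   5.        ] [465.02079142  12.71952809   5.        ]
```

View pics/c1.png

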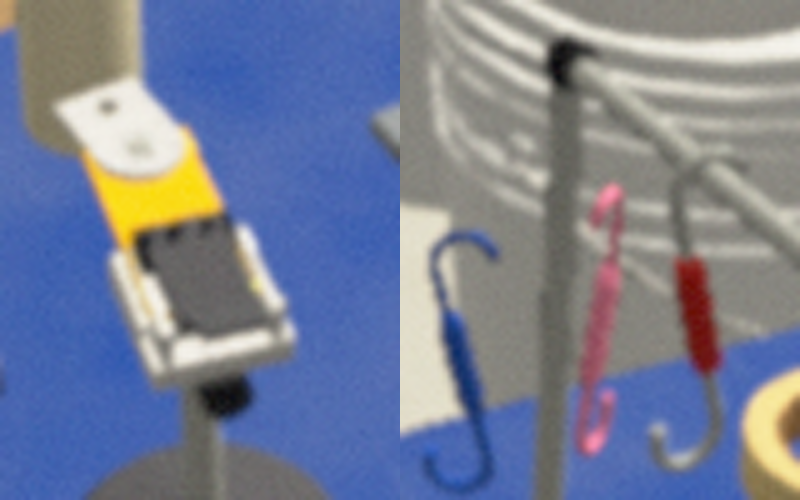

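View pics/c2.png

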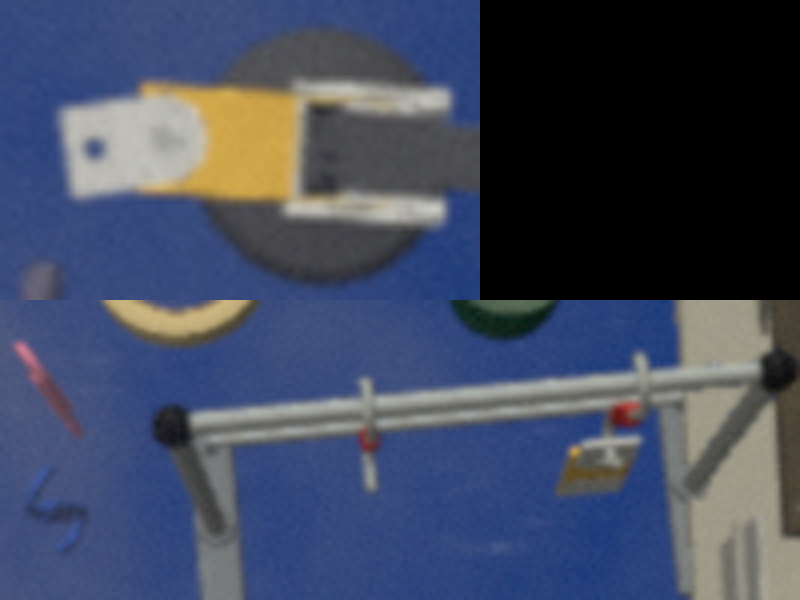

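```bash
python3 - <<'E'
from h import *
s=cams.capture("scene");t=cams.capture("top")
print("hole",tri(s,(286.4,270.8),t,(335.8,294.7)),onz(s,(286.4,270.8),127),onz(t,(335.8,294.7),127))
print("rivet",tri(s,(292.4,279),t,(348,293)),onz(t,(348,293),127))
print("pink",tri(s,(380.6,214),t,(251,172.5)),"blue",tri(s,(352,222),t,(254,204)))
f=lambda u,v:(320+u/6,270+v/6)
for a,b in(((140,85),(300,95)),((140,190),(300,200)),((290,85),(450,95)),((285,210),(445,220))):
    p,q=onz(t,f(*a),124),onz(t,f(*b),124); print("edge",p.round(1),q.round(1),np.arctan2(*(p-q)[1::-1]))
m=np.array([662.2,182.5,235]);e=np.array([680.3,-78.5,235]);u=(e-m)/np.linalg.norm(e-m)
def plane(c,uv):
    n=np.cross(u,[0,0,1]);o,d=ray(c,uv);return o+d*((m-o)@n)/(d@n)
print("grip scene",plane(s,(398.9,211.6)),"grip2",plane(s,(443.2,251.2)),"crown top",onz(t,(331.75,175),293-0),tri(s,(398.9,211.6),t,(332.2,184.5)))
c=cams.capture("wrist");print(c["fx"],c["cx"],c["cy"]);T=np.array(c["cam_to_world"])
print(np.linalg.inv(np.r_[np.c_[R.from_rotvec(telemetry.current_tcp_rot()).as_matrix(),telemetry.current_tcp_pos()],[[0,0,0,1]]])@T)
E
```

```text
hole (array([469.22646385,  96.95604606, 126.19620904]), np.float64(1.55160071136283)) [469.66171051  95.79256261 127.        ] [468.47671519  97.19288333 127.        ]
rivet (array([471.23735087,  73.94814757, 126.36767044]), np.float64(0.3207522876903412)) [471.07496168  74.0158569  127.        ]
pink (array([731.4694764 , 267.56834646,  59.85662549]), np.float64(3.5028210758565357)) blue (array([663.45524272, 261.0444898 ,  63.24846488]), np.float64(4.425817588334673))
edge [488.1  82.3 124. ] [483.6  31.7 124. ] 1.482097987993574
edge [455.   83.3 124. ] [450.6  32.9 124. ] 1.4830483552525424
edge [486.8  34.8 124. ] [482.3 -15.7 124. ] 1.482012729290435
edge [447.6  37.8 124. ] [443.2 -12.4 124. ] 1.483146875943986
grip scene [668.13911735  96.85858407 184.35642188] grip2 [676.27035121 -20.39290971 182.12699687] crown top [656.09442669  98.89753144 293.        ] (array([668.37998327,  98.10188989, 183.44420543]), np.float64(0.9585158293021648))
411.713458016587 315.28642891643415 242.43496190949926
[[ 7.65688670e-04 -9.49205685e-01 -3.14655337e-01  8.00987445e+01]
 [ 9.99999668e-01  6.38561853e-04  5.07100486e-04 -9.97105388e-01]
 [-2.80415769e-04 -3.14655621e-01  9.49205858e-01 -1.42549159e+02]
 [ 0.00000000e+00  0.00000000e+00  0.00000000e+00  1.00000000e+00]]
```

The crops show the tab hole at (286.4,270.8) in scene and (335.8,294.7) in top, which triangulates to z 126, as it should. The free hook's grip lies within 2 mm of the given 182.5 mm height. Next I check reachability.

```bash
python3 - <<'E'
from h import *
G=np.array([668.2,97.5,182.5]); hole=np.array([469,96.7,124.])
def chk(n,g,yaw,lean,fl):
    Q=hookrot(yaw,lean,fl); q=planner.inverse_kinematics(g+19*Q.as_matrix()[:,2],Q.as_rotvec())
    print(n,lean,fl,None if q is None else np.round(q,2))
for fl in(0,1):
  for lean in(38,):
    Q=hookrot(.069,lean,fl).as_matrix()[:,2]
    chk("pre",G-70*Q,.069,lean,fl);chk("grasp",G,.069,lean,fl);chk("up",G+[0,0,16],.069,lean,fl);chk("back",G+[-60,0,16],.069,lean,fl)
    for yaw in(1.48,1.1,0.7):
      h=np.array([np.cos(yaw),np.sin(yaw),0])
      chk(f"ins{yaw}",hole+12*h+[0,0,40],yaw,lean,fl);chk("draw",hole+12*h+[0,40,55],yaw,lean,fl);
E
```

```text
pre 38 0 [ 0.8   0.1  -1.1   1.97  0.45  0.51  1.05]
grasp 38 0 [ 0.71  0.37 -1.12  1.94  0.98  0.55  0.64]
up 38 0 [ 0.58  0.27 -0.93  1.92  0.75  0.49  0.81]
back 38 0 [ 0.87  0.15 -1.2   2.05  0.66  0.45  0.84]
ins1.48 38 0 [ 0.4   0.2  -0.28  1.99 -0.69  1.1  -2.73]
draw 38 0 [ 0.38  0.17 -0.34  1.99 -0.7   1.07 -2.82]
ins1.1 38 0 [ 0.41  0.05 -0.29  2.16 -0.84  0.87 -2.95]
draw 38 0 None
ins0.7 38 0 [-0.02 -0.12  0.02  2.32 -0.83  0.56  2.9 ]
draw 38 0 [-0.61 -0.19  0.44  2.32 -0.56  0.48  2.55]
pre 38 1 [ 1.06  0.24 -1.44  1.97  0.72  0.59 -2.3 ]
grasp 38 1 [ 0.37  0.24 -0.68  1.95  0.67  0.43 -2.29]
up 38 1 [ 0.35  0.21 -0.66  1.93  0.58  0.45 -2.21]
back 38 1 [ 0.71  0.11 -1.02  2.06  0.56  0.43 -2.22]
ins1.48 38 1 [ 0.79  0.26 -0.71  1.97 -0.58  1.05  0.32]
draw 38 1 [ 0.78  0.24 -0.8   1.97 -0.59  1.02  0.23]
ins1.1 38 1 [ 0.82  0.08 -0.71  2.15 -0.79  0.85  0.16]
draw 38 1 [ 0.84  0.04 -0.82  2.14 -0.8   0.83  0.07]
ins0.7 38 1 [ 0.84 -0.12 -0.78  2.29 -0.97  0.64 -0.11]
draw 38 1 [ 0.88 -0.18 -0.91  2.27 -0.97  0.64 -0.22]
```

```bash
python3 - <<'E'
from h import *
G=np.array([668.2,97.5,182.5]); yaw,lean=.069,38
Q=hookrot(yaw,lean); z=Q.as_matrix()[:,2]; rv=Q.as_rotvec()
T=lambda g:np.array(g)+19*z
p=telemetry.current_tcp_pos()
jaws.gripper_to(40,110)
r.move_to([330,-420,420],telemetry.current_tcp_rot())
r.move_to(T(G-90*z+[-100,0,110]),rv)
r.move_to(T(G-75*z),rv)
c=cams.capture("wrist"); cv2.imwrite("pics/w1.png",c["color"])
a=blobs(c["color"],(0,150,70),(8,255,255))+blobs(c["color"],(172,150,70),(180,255,255)); print(a,proj(c,G))
print(telemetry.current_t(),telemetry.current_joints(),telemetry.current_tcp_pos()-T(G-75*z))
E
```

```text
Traceback (most recent call last):
plant.MotionError: the arm cannot take that pose within its joint ranges
```

```bash
python3 - <<'E'
from h import *
G=np.array([668.2,97.5,182.5]); yaw,lean=.069,38
Q=hookrot(yaw,lean); z=Q.as_matrix()[:,2]; rv=Q.as_rotvec()
T=lambda g:np.array(g)+19*z
for d in([-30,-30,60],[-30,0,90],[0,0,80],[0,-40,60],[0,0,40]):
    q=planner.inverse_kinematics(T(G-75*z+d),rv); print(d,None if q is None else np.round(q,2))
d=next(d for d in([0,0,80],[0,-40,60],[0,0,40],[0,0,0]) if planner.inverse_kinematics(T(G-75*z+d),rv) is not None)
r.move_to(T(G-75*z+d),rv)
r.move_to(T(G-75*z),rv)
c=cams.capture("wrist"); cv2.imwrite("pics/w1.png",c["color"])
a=blobs(c["color"],(0,150,70),(8,255,255))+blobs(c["color"],(172,150,70),(180,255,255)); print(a,proj(c,G))
print(telemetry.current_t(),telemetry.current_joints(),telemetry.current_tcp_pos()-T(G-75*z))
E
```

```text
[-30, -30, 60] [-0.36 -0.13  0.14  2.    0.19  0.63  1.3 ]
[-30, 0, 90] [-0.33 -0.13  0.04  1.93  0.22  0.7   1.23]
[0, 0, 80] [ 0.06 -0.05 -0.31  1.87  0.16  0.67  1.29]
[0, -40, 60] [ 0.09 -0.05 -0.25  1.92  0.08  0.61  1.42]
[0, 0, 40] [-0.2  -0.03 -0.06  1.95  0.22  0.58  1.23]
[([89.9, 273.2], [64, 236, 51, 76, 1647]), ([317.8, 272.1], [310, 236, 17, 71, 941]), ([167.9, 335.7], [166, 331, 4, 9, 16]), ([148.6, 353.1], [135, 340, 33, 20, 201])] [314.80556598 270.68212863]
4.6917 [ 0.0607577   0.01873652 -0.32823067  1.99149886  0.27176795  0.49138732
  1.17593146] [ 1.19133837 -0.21585461  2.23742558]
```

View pics/w1.png

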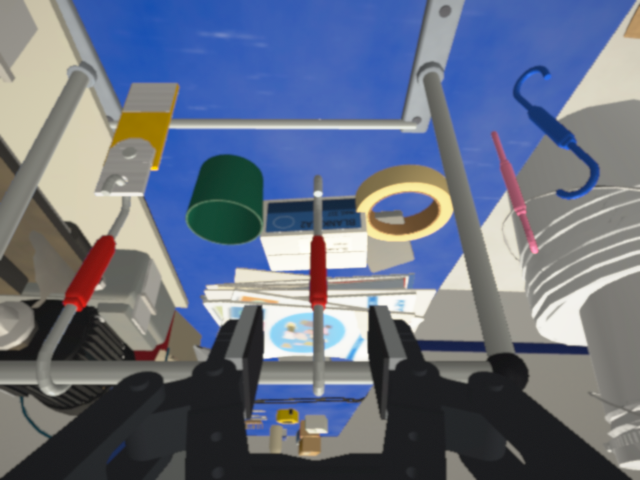

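The wrist view shows the free hook centred between the open fingers: its grip is at (318,272), against (315,271) predicted. The finished plate is well to the left. Now I grasp it and lift it off.

```bash
python3 - <<'E'
from h import *
G=np.array([668.1,98.6,182.5]); yaw,lean=.069,38
Q=hookrot(yaw,lean); z=Q.as_matrix()[:,2]; rv=Q.as_rotvec()
T=lambda g:np.array(g)+19*z
print(telemetry.current_tcp_pos()-T(G-75*z))
print(r.move_straight(T(G),vel=100,max_force=8))
r.sleep(.3); print("at",telemetry.current_tcp_pos()-T(G),telemetry.current_force())
jaws.gripper_to(0,110)
print("w",telemetry.current_width(),telemetry.current_gripper_force(),telemetry.current_force())
print(r.move_straight(T(G+[0,0,17]),vel=60,max_force=15))
print(telemetry.current_force())
print(r.move_straight(T(G+[-50,-3,17]),vel=100,max_force=8))
r.sleep(.2)
print(telemetry.current_tcp_pos()-T(G+[-50,-3,17]),telemetry.current_force(),telemetry.current_t())
c=cams.capture("wrist"); cv2.imwrite("pics/w2.png",c["color"])
E
```

```text
[ 1.29133837 -1.31585461  2.23742558]
False
at [ 0.05124526 -0.05074681  0.55480303] [0.27859555 0.21592659 0.15285311]
w 7.3404819119449405 107.19518423080444 [0.24483458 0.12708615 1.16716611]
False
[ 0.05795968 -0.56970917 -0.66167795]
False
[ 0.47530384 -0.00114848  0.01079478] [-0.22613637  0.25478242 -1.18853229] 7.5667
```

View pics/w2.png

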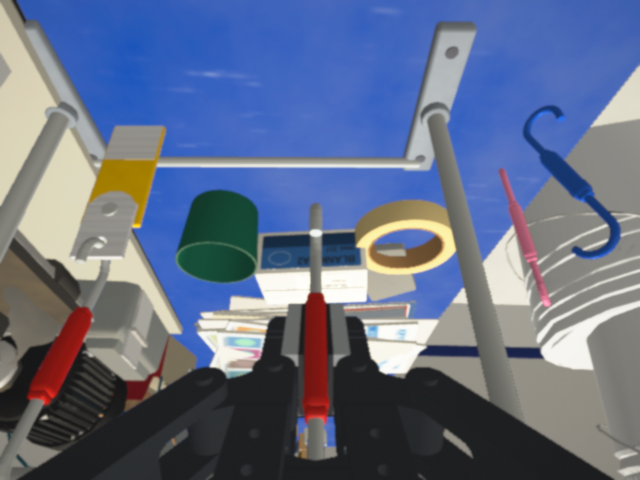

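The hook is held straight and the cut end of its tip is the bright disc at (316,232). I check that against prediction, then stage beyond the tab.

```bash
python3 - <<'E'
from h import *
yaw,lean=.069,38
Q=hookrot(yaw,lean); z=Q.as_matrix()[:,2]
c=cams.capture("wrist")
Rt=R.from_rotvec(telemetry.current_tcp_rot()); print("roterr deg",np.degrees((Rt*Q.inv()).magnitude()))
g=telemetry.current_tcp_pos()-19*Rt.as_matrix()[:,2]
H=R.from_euler('z',yaw).as_matrix()
for n,p in(("tip",(-12,0,-42)),("gripbot",(5.5,0,-21.3)),("griptop",(-5.5,0,21.3)),("bottom",(0,0,-62.5))): print(n,proj(c,g+H@p))
print(blobs(c["color"],(0,150,70),(8,255,255),200)+blobs(c["color"],(172,150,70),(180,255,255),200))
g_=cv2.cvtColor(c["color"],cv2.COLOR_BGR2GRAY); print(g_[200:246:2,316])
print([ (v,np.where(g_[v,290:345]>150)[0]+290) for v in (230,232,234)])
# feasibility of staging route
s=cams.capture("scene")
for yaw2 in(1.48,1.57,1.66):
  Q2=hookrot(yaw2,lean); h=np.array([np.cos(yaw2),np.sin(yaw2),0])
  for tip in([469,96.7,113],[469,140,110],[469,140,200],[469,140,250],[470,135,160]):
    G=np.array(tip)+12*h+[0,0,42]; q=planner.inverse_kinematics(G+19*Q2.as_matrix()[:,2],Q2.as_rotvec()); print(yaw2,tip,None if q is None else np.round(q,2))
E
```

```text
roterr deg 0.01467107320236241
tip [312.90286258 233.36462243]
gripbot [312.89865562 302.96421395]
griptop [312.26194778 413.75620174]
bottom [313.18450363 210.41196805]
[([315.5, 358.6], [302, 293, 28, 129, 2788]), ([59.9, 357.4], [27, 308, 65, 98, 2453]), ([136.7, 388.6], [127, 376, 25, 23, 302])]
[116 112 103 103 109 117 117 118 121 121 121 122 123 123 145 233 245 244
 213 149 146 143 132]
[(230, array([310, 311, 312, 313, 314, 315, 316, 317, 318, 319, 320, 321, 336,
       337, 338, 339, 340, 341, 342, 343, 344])), (232, array([308, 309, 310, 311, 312, 313, 314, 315, 316, 317, 318, 319, 320,
       321, 322])), (234, array([310, 311, 312, 313, 314, 315, 316, 317, 318, 319, 320, 321]))]
1.48 [469, 96.7, 113] [-0.94  0.56  1.37  2.05 -1.15  1.52 -2.34]
1.48 [469, 140, 110] [-1.04  0.54  1.37  2.07 -1.18  1.46 -2.41]
1.48 [469, 140, 200] [-1.19  0.21  1.4   1.97 -0.89  1.37 -2.71]
1.48 [469, 140, 250] [-1.03  0.    1.11  1.89 -0.69  1.31 -2.94]
1.48 [470, 135, 160] [-1.1   0.37  1.39  2.01 -1.03  1.41 -2.56]
1.57 [469, 96.7, 113] [-0.9   0.62  1.37  2.   -1.15  1.6  -2.27]
1.57 [469, 140, 110] [-1.01  0.61  1.37  2.02 -1.18  1.55 -2.33]
1.57 [469, 140, 200] [-1.11  0.33  1.39  1.93 -0.95  1.49 -2.59]
1.57 [469, 140, 250] [-1.19  0.19  1.4   1.86 -0.83  1.48 -2.74]
1.57 [470, 135, 160] [-1.04  0.45  1.38  1.97 -1.05  1.52 -2.46]
1.66 [469, 96.7, 113] [-0.88  0.68  1.36  1.96 -1.15  1.68 -2.19]
1.66 [469, 140, 110] [-0.98  0.67  1.37  1.98 -1.18  1.63 -2.26]
1.66 [469, 140, 200] [-1.06  0.42  1.38  1.88 -0.99  1.6  -2.49]
1.66 [469, 140, 250] [-1.11  0.3   1.39  1.81 -0.9   1.6  -2.61]
1.66 [470, 135, 160] [-1.    0.53  1.37  1.93 -1.07  1.61 -2.37]
```

```bash
cat >> h.py <<'E'
LEAN=38
YAW=np.pi/2
def tcp(tip,yaw=YAW):
    """TCP position and rotvec that put the hook tip at `tip`"""
    Q=hookrot(yaw,LEAN); g=np.array(tip)-R.from_euler('z',yaw).apply([-12,0,-42])
    return g+19*Q.as_matrix()[:,2],Q.as_rotvec()
def tip_now():
    Q=R.from_rotvec(telemetry.current_tcp_rot()); M=hookrot(0,LEAN)
    g=telemetry.current_tcp_pos()-19*Q.as_matrix()[:,2]
    return g+(Q*M.inv()).apply([-12,0,-42])
E
python3 - <<'E'
from h import *
p=telemetry.current_tcp_pos()
r.move_straight(p+[-10,0,115],vel=180)
q=np.array(telemetry.current_joints()); print(q.round(2))
q[6]=-2.6; r.move_joints(q)
for tip in([469,140,250],[469,140,200],[469,140,112]):
    P=tcp(tip); j=planner.inverse_kinematics(*P); print(tip,None if j is None else np.round(j,2))
P=tcp([469,140,240]); r.move_to(*P)
print(tip_now(),telemetry.current_joints().__class__,np.round(telemetry.current_joints(),2),telemetry.current_t())
r.move_straight(tcp([469,142,112])[0],vel=120,max_force=8)
r.sleep(.4)
print(tip_now(),telemetry.current_force(),telemetry.current_t())
c=cams.capture("wrist"); cv2.imwrite("pics/w3.png",c["color"])
print("pred tip",proj(c,tip_now()),"hole",proj(c,[469,96.7,127]),"rivet",proj(c,[471.1,74,127]))
E
```

```text
[ 0.06 -0.07 -0.32  1.92  0.16  0.65  1.28]
[469, 140, 250] [ 0.16  0.08 -0.12  1.81 -0.67  1.35 -2.9 ]
[469, 140, 200] [ 0.17  0.12 -0.12  1.88 -0.69  1.26 -2.83]
[469, 140, 112] [ 0.17  0.23 -0.13  1.98 -0.73  1.1  -2.7 ]
[469.36182366 139.61366258 239.51844885] <class 'numpy.ndarray'> [ 0.16  0.09 -0.12  1.83 -0.67  1.33 -2.89] 12.5583
[469.10393968 141.98020366 112.18516861] [-0.38157417 -0.29989257 -0.21335213] 14.175
pred tip [312.86582582 231.18541921] hole [312.17800286 178.45956001] rivet [302.07169886 107.85718665]
```

View pics/w3.png

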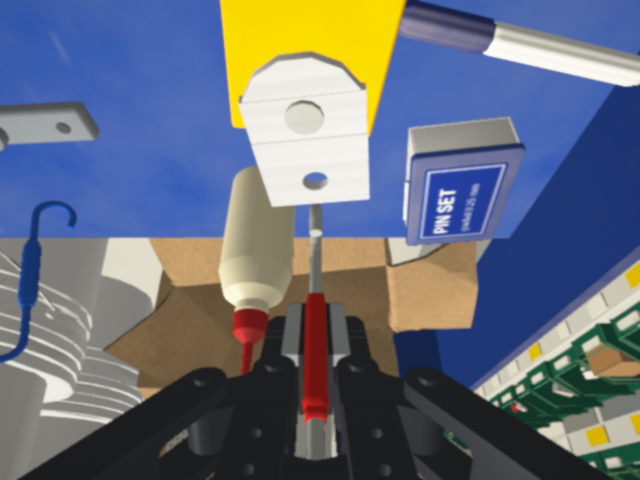

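The wrist view shows the tab hole at about (316,180) and the hook tip at about (316,232), just beyond the tab's end, with the bottle well clear. I measure both precisely in this one view.

```bash
cat > meas.py <<'E'
from h import *
def hole_uv(c,near=(316,180)):
    g=cv2.cvtColor(c["color"],cv2.COLOR_BGR2GRAY); x,y=map(int,near)
    w=g[y-20:y+20,x-28:x+28]; m=(w<170).astype(np.uint8)
    n,l,st,ce=cv2.connectedComponentsWithStats(m)
    k=l[20,28] or 1+np.argmin([np.hypot(*(ce[i]-(28,20))) for i in range(1,n)])
    ys,xs=np.where(l==k); return ce[k]+(x-28,y-20),st[k]
def tip_uv(c,near=(316,232)):
    g=cv2.cvtColor(c["color"],cv2.COLOR_BGR2GRAY); x,y=map(int,near)
    w=g[y-8:y+8,x-14:x+14]; n,l,st,ce=cv2.connectedComponentsWithStats((w>205).astype(np.uint8))
    k=1+np.argmax(st[1:,4]); return ce[k]+(x-14,y-8),st[k]
E
python3 - <<'E'
from meas import *
c=cams.capture("wrist"); t=tip_now(); tu,ts=tip_uv(c); hu,hs=hole_uv(c)
print(tu,ts,hu,hs)
T=onz(c,tu,t[2]); H=onz(c,hu,127); print("tip",T,t,"hole",H,"rel->hole",t+H-T)
E
```

```text
[315.    232.825] [ 9  7 10  5 40] [314.13607595 180.64240506] [ 15  13  24  17 316]
tip [468.2066057  143.051248   112.07484533] [469.02748787 141.99367155 112.07484533] hole [468.44369957  97.49005635 127.        ] rel->hole [469.26458174  96.43247989 127.        ]
```

```bash
cat > feel.py <<'E'
from meas import *
def probe(x,y,top=133,f=1.6):
    r.move_straight(tcp([x,y,tip_now()[2]])[0],vel=20)
    hit=r.move_straight(tcp([x,y,top])[0],vel=12,max_force=f)
    t=tip_now(); print(f"probe {x:.1f} {y:.1f} hit={hit} tip={t.round(2)} F={np.round(telemetry.current_force(),2)} t={telemetry.current_t():.1f}",flush=True)
    return t[2]>128.5
E
python3 - <<'E'
from feel import *
x,y=469.3,96.4
print(r.move_straight(tcp([x,y+15,114])[0],vel=80,max_force=5), r.move_straight(tcp([x,y,114])[0],vel=40,max_force=3))
r.sleep(.2); r.move_straight(tcp([x,y,119])[0],vel=25,max_force=2); r.sleep(.2)
c=cams.capture("wrist"); print(tip_now(),telemetry.current_force(),telemetry.current_t())
cv2.imwrite("pics/w4.png",cv2.resize(c["color"][100:260,220:420],None,fx=3.5,fy=3.5))
ok=probe(x,y)
if not ok: r.move_straight(tcp([x,y,121])[0],vel=20); print(tip_now())
E
```

```text
False False
[469.23063487  96.42361128 118.92502976] [-0.20540206  0.68769444 -0.64589552] 16.1333
probe 469.3 96.4 hit=False tip=[469.24  96.43 132.92] F=[ 0.36 -0.28 -0.28] t=17.7
```

```bash
python3 - <<'E'
from feel import *
c=cams.capture("wrist"); cv2.imwrite("pics/w5.png",cv2.resize(c["color"][100:320,200:440],None,fx=2.7,fy=2.7)); print(telemetry.current_force())
E
```

```text
[-0.01016164  0.53992618 -0.97025081]
```

View pics/w5.png

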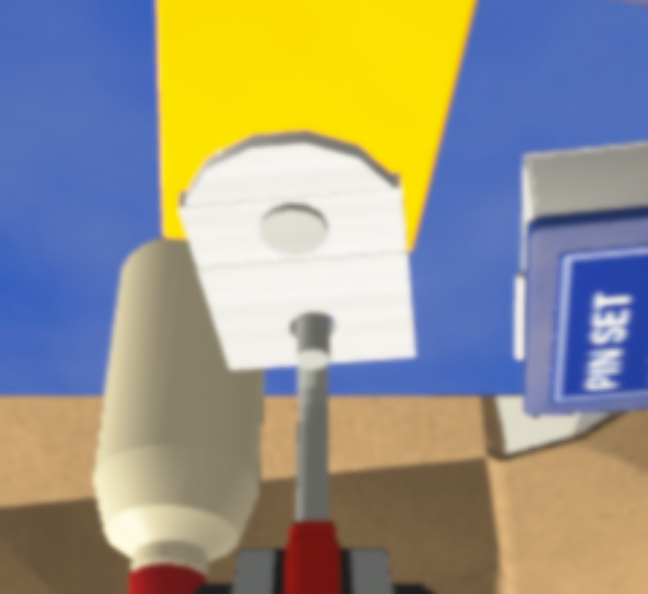

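The crop shows the tip standing up through the tab hole at (314,340) with no contact force. Next I draw the plate out along its axis, easing the tab into line.

```bash
python3 - <<'E'
from feel import *
t=tip_now()
print(r.move_straight(tcp([t[0],t[1],134.5])[0],vel=10,max_force=1.5),telemetry.current_force())
a=np.array([.088,.996,0]); A=np.array([473.0,95.9,134.5])
def go(d,v):
    h=r.move_straight(tcp(A+a*d)[0],vel=v,max_force=16)
    print(d,h,tip_now().round(1),np.round(telemetry.current_force(),2),round(telemetry.current_t(),1),flush=True); return h
for d,v in((13,12),(20,14),(25,14),(28,14),(31,14),(34,14),(37,14),(40,14)):
    if go(d,v): break
r.sleep(1.5)
print(telemetry.current_force(),telemetry.current_t())
w=cams.capture("wrist")["color"];s=cams.capture("scene")["color"]
o=np.hstack([cv2.resize(w[60:360,180:460],(400,430)),cv2.resize(s[230:390,220:370],(400,430))]); cv2.imwrite("pics/d1.png",o)
E
```

```text
False [ 0.77167355  0.05557356 -1.14977122]
13 False [474.5 106.9 134. ] [-0.5  -6.65 -1.25] 19.3
20 False [475.2 114.1 134.1] [-0.33 -7.19 -0.6 ] 20.0
25 False [475.6 119.2 134.1] [-0.35 -7.26 -0.8 ] 20.5
28 False [475.8 122.3 134.1] [-0.78 -6.28 -1.3 ] 20.9
31 False [475.7 127.2 134.6] [-0.16 -0.15 -0.8 ] 21.2
34 False [475.9 130.1 134.5] [-0.65  0.35 -0.89] 21.6
37 False [476.2 132.9 134.5] [-1.07  0.39 -0.92] 21.9
40 False [476.5 135.8 134.5] [ 0.19  0.02 -1.2 ] 22.3
[-0.08041855  0.09237264 -1.31438718] 23.8167
```

View pics/d1.png

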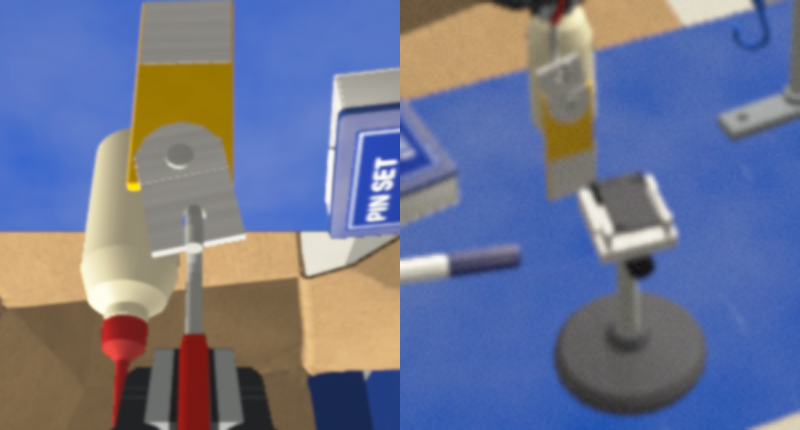

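The left view shows the plate hanging on the hook's lower bend, and the right view shows the clip empty. The wrist joint is near its limit, so I look for an upright rotation route back to the rail.

```bash
python3 - <<'E'
from h import *
print(np.round(telemetry.current_joints(),2))
def ik(g,yaw):
    Q=hookrot(yaw,LEAN); return planner.inverse_kinematics(np.array(g)+19*Q.as_matrix()[:,2],Q.as_rotvec())
for g in([480,80,290],[520,100,290],[560,60,290],[560,-40,300],[640,60,300],[480,-100,300]):
    print(g)
    for yaw in(1.57,1.1,.8,.5,.2,2.1,2.6,3.14,3.6,4.1,4.6,5.1,5.6,6.1,6.35):
        q=ik(g,yaw); print("  ",yaw,None if q is None else np.round(q,2).tolist())
E
```

```text
[ 0.17  0.21 -0.12  1.94 -0.71  1.15 -2.73]
[480, 80, 290]
   1.57 [0.25, 0.13, -0.05, 1.76, -0.65, 1.43, -2.79]
   1.1 [1.59, -0.15, -1.26, 1.94, -0.85, 1.26, -3.01]
   0.8 [-0.16, -0.24, 0.23, 2.11, -0.57, 0.9, 2.72]
   0.5 None
   0.2 None
   2.1 [0.21, 0.34, -0.12, 1.5, -0.49, 1.7, -2.49]
   2.6 [0.13, 0.49, -0.2, 1.3, -0.29, 1.91, -2.21]
   3.14 [0.03, 0.57, -0.31, 1.18, -0.01, 2.05, -1.86]
   3.6 [-0.31, 0.54, 0.02, 1.21, 0.1, 2.04, -1.39]
   4.1 [-0.06, 0.52, -0.57, 1.32, 0.5, 2.01, -1.21]
   4.6 [-0.04, 0.39, -0.7, 1.52, 0.67, 1.84, -0.87]
   5.1 [0.41, 0.33, -1.28, 1.75, 0.88, 1.67, -0.59]
   5.6 [-1.41, -0.21, 0.66, 2.04, 0.83, 1.28, -0.13]
   6.1 None
   6.35 None
[520, 100, 290]
   1.57 [0.21, 0.2, -0.07, 1.68, -0.65, 1.41, -2.85]
   1.1 None
   0.8 [-0.69, -0.22, 0.65, 2.05, -0.44, 0.82, 2.58]
   0.5 [-0.11, -0.24, 0.02, 2.11, -0.39, 0.69, 2.2]
   0.2 None
   2.1 [0.17, 0.42, -0.13, 1.4, -0.5, 1.71, -2.54]
   2.6 [0.09, 0.58, -0.21, 1.17, -0.29, 1.94, -2.26]
   3.14 None
   3.6 None
   4.1 [-0.19, 0.59, -0.42, 1.17, 0.49, 2.04, -1.16]
   4.6 [-0.1, 0.48, -0.68, 1.4, 0.72
[... 2144 characters left out ...]
]
   6.1 [0.95, 0.14, -1.31, 1.83, 0.65, 0.77, 0.7]
   6.35 [-1.41, -0.16, 1.15, 1.93, 0.4, 0.65, 1.18]
[480, -100, 300]
   1.57 [0.45, 0.28, 0.09, 1.56, -0.58, 1.67, -2.56]
   1.1 [0.46, 0.08, 0.12, 1.79, -0.68, 1.4, -2.87]
   0.8 [2.19, -0.14, -1.48, 1.89, -0.83, 1.33, -2.96]
   0.5 [-0.01, -0.24, 0.44, 2.07, -0.52, 0.94, 2.75]
   0.2 None
   2.1 [0.39, 0.45, 0.01, 1.33, -0.4, 1.9, -2.24]
   2.6 [0.32, 0.55, -0.1, 1.18, -0.16, 2.04, -1.92]
   3.14 None
   3.6 [0.2, 0.52, -0.37, 1.26, 0.39, 2.03, -1.23]
   4.1 [0.21, 0.4, -0.52, 1.45, 0.6, 1.88, -0.91]
   4.6 [0.3, 0.22, -0.66, 1.68, 0.71, 1.64, -0.56]
   5.1 [-1.49, -0.25, 1.04, 1.97, 0.89, 1.44, -0.27]
   5.6 None
   6.1 None
   6.35 None
```

```bash
cat > rot.py <<'E'
from h import *
def hp(g,yaw):
    Q=hookrot(yaw,LEAN); return np.array(g)+19*Q.as_matrix()[:,2],Q.as_rotvec()
def step(gs,yaw,vel):
    for g in gs:
        p,rv=hp(g,yaw)
        try: r.move_straight(p,vel=vel,frame=rv); break
        except r.MotionError as e: err=e
    else: print("fail",yaw,err); return False
    print(round(yaw,2),g,np.round(telemetry.current_joints(),2),np.round(telemetry.current_force(),1),round(telemetry.current_t(),1),flush=True); return True
E
python3 - <<'E'
from rot import *
r.move_straight(telemetry.current_tcp_pos()+[0,0,60],vel=60)
step([[478,100,290]],np.pi/2,70)
for y in np.arange(2.0,4.65,.4):
    v=9
    if not step([[478,90,290],[478,80,290],[470,80,290],[460,80,285],[480,60,280]],y,v): break
E
```

```text
1.57 [478, 100, 290] [ 0.22  0.12 -0.07  1.78 -0.66  1.41 -2.82] [0.6 0.1 0. ] 26.2
2.0 [478, 90, 290] [ 0.2   0.29 -0.1   1.56 -0.53  1.65 -2.56] [-0.   0.2 -2.5] 27.7
2.4 [478, 90, 290] [ 0.15  0.43 -0.17  1.38 -0.38  1.82 -2.34] [-0.4  0.2 -1.8] 28.4
2.8 [478, 90, 290] [ 0.08  0.52 -0.23  1.25 -0.2   1.97 -2.1 ] [ 0.  -0.3 -0.8] 29.1
3.2 [478, 90, 290] [-0.02  0.57 -0.28  1.18 -0.01  2.05 -1.83] [ 0.1  0.6 -1.7] 29.7
3.6 [470, 80, 290] [-0.27  0.52 -0.05  1.24  0.12  2.04 -1.42] [ 0.1 -0.7 -1.1] 31.7
4.0 [478, 90, 290] [-0.34  0.49 -0.14  1.29  0.32  1.98 -1.16] [-0.2 -0.9 -1.8] 33.2
4.4 [478, 90, 290] [-0.38  0.39 -0.22  1.44  0.49  1.85 -0.91] [ 0.2  0.8 -1.8] 33.9
```

```bash
python3 - <<'E'
from rot import *
for y,g,v in((4.8,[495,85,290],20),(5.2,[525,80,290],30),(5.6,[560,75,290],35),(5.95,[590,85,290],35),(6.352,[612,95,290],30)):
    if not step([g,np.array(g)+[0,-20,0],np.array(g)+[15,-20,10],np.array(g)+[15,0,0],np.array(g)+[25,0,20],np.array(g)+[-15,0,0]],y,v): break
r.sleep(.3)
s=cams.capture("scene")["color"]; w=cams.capture("wrist"); cv2.imwrite("pics/e1.png",np.hstack([cv2.resize(w["color"],(400,300)),cv2.resize(s[90:330,240:560],(400,300))]))
E
```

```text
4.8 [495, 85, 290] [-0.38  0.28 -0.29  1.59  0.62  1.67 -0.64] [ 0.5  0.6 -1.1] 35.1
5.2 [525, 80, 290] [-0.33  0.16 -0.32  1.74  0.71  1.43 -0.33] [ 0.5 -0.3 -1.8] 36.5
5.6 [560, 75, 290] [-0.25  0.04 -0.31  1.86  0.72  1.11  0.04] [ 0.5  0.5 -1.3] 37.7
5.95 [590, 85, 290] [-0.19 -0.03 -0.25  1.93  0.61  0.83  0.47] [ 0.5  0.2 -1. ] 38.9
6.35 [612, 95, 290] [-0.15 -0.05 -0.12  1.95  0.21  0.6   1.23] [-0.3  1.  -1.8] 39.9
```

View pics/e1.png

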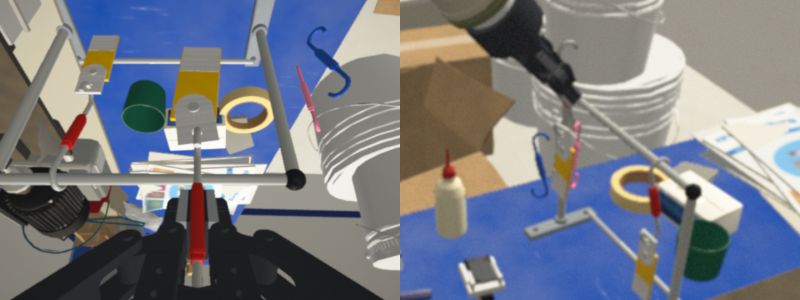

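The left view shows the plate hanging on the held hook, facing the clear left half of the bar. The right view agrees, so I hang it at the hook's original spot.

```bash
python3 - <<'E'
from rot import *
G=np.array([668.1,98.6,182.5]); Q=hookrot(.069,LEAN); z=Q.as_matrix()[:,2]; T=lambda d:G+np.array(d)+19*z
print(r.move_straight(T([-50,-3,18]),vel=70,frame=Q.as_rotvec(),max_force=10))
r.sleep(.4)
print(r.move_straight(T([0,0,18]),vel=35,max_force=5),telemetry.current_tcp_pos()-T([0,0,18]),telemetry.current_force())
r.sleep(.3)
print(r.move_straight(T([0,0,2]),vel=20,max_force=3),telemetry.current_tcp_pos()-T([0,0,0]),telemetry.current_force())
print(r.move_straight(T([0,0,-0.6]),vel=6,max_force=1.5),telemetry.current_tcp_pos()-T([0,0,0]),telemetry.current_force(),telemetry.current_t())
s=cams.capture("scene")["color"]; w=cams.capture("wrist"); cv2.imwrite("pics/f1.png",np.hstack([cv2.resize(w["color"],(400,300)),cv2.resize(s[130:370,320:500],(400,533))[:300]]))
E
```

```text
False
False [-0.12502743  0.04165972  0.02732194] [-0.40624546 -0.45164467 -1.50785256]
False [0.09819352 0.06420193 2.18053915] [ 0.22936269 -0.03690499 -0.38348638]
True [0.13808179 0.04555399 0.01606148] [-0.48632955 -0.73325175  3.55635925] 45.3583
```

The hook met the bar exactly at the original hanging height. I release it, back away, and check numerically, since my picture budget is used up.

```bash
python3 - <<'E'
from rot import *
z=R.from_rotvec(telemetry.current_tcp_rot()).as_matrix()[:,2]; p=telemetry.current_tcp_pos()
jaws.gripper_to(14,20); r.sleep(.3); jaws.gripper_to(40)
print(telemetry.current_width(),telemetry.current_force())
print(r.move_straight(p-85*z,vel=70,max_force=6)); r.sleep(1.0)
def chk(t):
    s=cams.capture("scene");c=cams.capture("wrist")
    print(t,round(telemetry.current_t(),1),"s red",[b for b in blobs(s["color"],(0,150,90),(8,255,255))+blobs(s["color"],(172,150,90),(180,255,255)) if 380<b[0][0]<460],"s yel",[b for b in blobs(s["color"],(18,140,80),(32,255,255)) if b[0][0]>250])
    print("  w red",[b[0] for b in blobs(c["color"],(0,150,70),(8,255,255),300)+blobs(c["color"],(172,150,70),(180,255,255),300)],"w yel",blobs(c["color"],(18,140,80),(32,255,255),200))
chk(1); r.sleep(1.5); chk(2); print(telemetry.current_force())
E
```

```text
39.877874508523654 [ 0.76152931  0.28960293 -0.23201321]
False
1 48.8 s red [([398.6, 211.7], [395, 202, 8, 21, 86]), ([443.1, 251.1], [440, 240, 8, 23, 103]), ([446.1, 249.0], [445, 243, 3, 14, 21])] s yel [([396.0, 265.3], [389, 255, 15, 21, 151]), ([436.6, 306.5], [429, 294, 17, 25, 185])]
  w red [[96.3, 265.5], [315.0, 264.7]] w yel [([148.2, 127.8], [116, 87, 64, 81, 1590]), ([315.9, 128.5], [289, 113, 52, 48, 1363]), ([286.3, 414.1], [277, 408, 20, 13, 228])]
2 50.4 s red [([398.6, 211.3], [395, 202, 8, 21, 84]), ([443.1, 251.0], [440, 240, 8, 22, 110]), ([446.2, 250.0], [445, 245, 3, 12, 16])] s yel [([396.0, 265.4], [389, 255, 15, 22, 149]), ([436.6, 306.5], [429, 294, 17, 25, 186])]
  w red [[96.3, 265.5], [315.0, 264.6]] w yel [([148.1, 127.9], [116, 87, 64, 81, 1588]), ([315.9, 128.6], [289, 113, 52, 48, 1363]), ([286.3, 414.2], [277, 408, 20, 13, 229])]
[-0.58287714  0.65996982  0.01716272]
```

The hook is back at (398.6,211.5), where it first hung. The plate hangs still below it at (396,265), and the other plate has not moved.

```bash
python3 -c "
from h import *
print(job_done())"
```

```text
the job is handed in; nothing more can be done
None
```

I handed the job in at about 50 s: the tag plate was drawn from the clip with the S-hook and hangs still by it at the hook's original place on the rail, and I did not touch the other plate, the bottle or the tin.

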